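# Work the worn foot off an upturned step stool

### The arm

A 6-joint arm with a two-finger parallel gripper is mounted at the origin on the work surface. World frame = base frame: x ahead of the robot, y to its left, z up, the work surface at z = 0. Lengths are in m, angles in rad, forces in N, time in s.
With the tool pointing down it reaches from about 0.35 to 0.975 m from the base axis. Payload 4.9 kg.
Tool frame: the origin (TCP) lies between the finger pads; the fingertips stand 22 mm ahead of it and the grasp point (between the pads) lies 3 mm ahead of it; z points along the fingers, y is the line along which they close (so a half turn about z gives the same grasp; the last joint's range is limited). The gripper opens to 85 mm and grips with 20 to 120 N. Pads are 22 mm wide; open, the fingers measure 114 mm over their backs; the gripper's body (76 mm by 85 mm) begins 54 mm behind the grasp point. The pads swing forward as they close: fully open they stand 13 mm farther back than shut.
Start: joints at [-1.235, 0.053, 1.613, -0, 1.476, -0.119], TCP at [0.275, -0.561, 0.253] pointing down, gripper open.
Joint ranges: [-3.01, 3.01], [-1.01, 2.22], [0.06, 2.58], [-1.02, 4.17], [0.09, 2.62], [-3.14, 3.14]. Speed limits (rad/s): [2.57, 2.57, 3.14, 3.14, 3.14, 3.14].

### API

Orientations are given as a unit quaternion [w, x, y, z].
In Python, from plant import state, grab_frame, get_calibration, job_done, recognise, regions_of gives the robot as it stands.
- The arm moves only by the tool apply_moves, never from a script. Its argument "targets" is a list of rows, each an object with "translation": the shift along the tool's x, y, z normalised to -1 to 1, where 1 is 100 mm, a list of three; "twist": the turn about the tool's z normalised to -1 to 1, where 1 is 0.1 rad; "hand": the opening, from 0 (shut) to 1 (fully open). A call has 1 to 8 rows; each row shifts and turns the commanded pose from where the row before left it, along the tool's axes as they then stand; what a row does not reach is not made up. A row lasts 1/10 s, in which the tool goes at most 50 mm and 8.59 degrees, less where a joint would pass 70% of its speed; a pose out of reach is approached as far as the arm can. A call with a number of a shift or a turn outside -1 to 1 is refused whole. A call with a gripper value outside its range is refused whole. The fingers move at their own pace and stop on an object; the grip force is fixed at half the most. Time passes only in rows, so rows that do not move let the fingers close. It gives the time, the measured TCP pose, the force, the opening and the grip force at its end, in the units of the state.
- state(): the state, without advancing time (a new reading comes with each control period).
- grab_frame(name): name is "scene" or "top" or "wrist"; returns the picture (384x512x3 uint8, red, green, blue); there is no depth.
- get_calibration(name): a dict with "camera_matrix" (3x3 intrinsics, pixels), "pose" (4x4, takes a point from camera to world coordinates). Camera axes: x right, y up, looking along -z (the intrinsics and any distortion apply to the point x, -y, -z); pixel columns grow to the right and rows downward; lengths in m; the calibration is good to about 2 mm. A picture is of the moment at which its call begins: read the wrist's pose just before it. get_calibration takes no time and is no camera call; for the wrist camera it gives the pose at the moment of the call.
- job_done(): hands the job in; it is judged then, once.
Trained networks look in the newest picture that a camera, given by its name, has taken for a name from the list of things; names that differ only in an ending like _2 or _b are one class to them, and where a whole thing is asked for, a point or a joint stands for the part that bears it (a point fixed in the world has none). Each returns a list of dicts, best first, with "score" (0 to 1); they miss things now and then, are a little off and sometimes report something else, mostly with a low value. They report only what shows in the picture. A call takes as long as a camera call.
- recognise(camera, query): "point" ([x, y, z] in m, in world coordinates, good to about 4 mm: the middle of the surface that is visible of it).
- regions_of(camera, query): "pixels" (384x512 bool, what is visible of it).
The state is a dict: "time": time; "joint_pos": joint angles; "joint_vel": joint speeds; "joint_efforts": joint torques, N m; "tool_pos": TCP position; "tool_rot": TCP orientation; "contact_force": force on the tool from outside, world axes, zero at the start; "ft_torque": the same for the moment, N m; "gripper_width": opening from 0.0 (shut) to 1.0 (fully open); "grasp_force": force on a finger pad.
Only numpy, scipy, OpenCV 4.12 (cv2) and the standard library are available. Lean on these libraries where they do the work, as an engineer would, in place of code of your own. Each camera call takes 0.05 s, during which the arm holds its last target. There are 200 camera calls.

### The job

The folded step stool stands upside down on the shelf and one of its four push-on rubber feet has lost its flared sole: work that worn foot off its leg without lifting, tipping or shifting the stool (it is jammed on, and a straight pull only brings the stool up with it). Then set it down, not dropped, in the spares tray, in the same compartment as the new foot, and let go. Leave the other three feet on their legs and everything else where it is.

Things in the scene. Friction and masses are not known exactly. Their poses are not given: they have to be found in the camera images.
- stool: Folded step stool standing loose, upside down: aluminium tube, grey tread, about 1.6 kg. Origin: centre of its underside; x across its thin side, y along its 310 mm length, z up. It stands on two black mouldings, 110 mm wide in x, at y = +-100 to +-155 mm. Four upright tubes, 22 mm in diameter, end at z = 275 mm, at (x, y) = (-30, +-135) and (30, +-80) mm; each carries a push-on foot
- stool_lock (a point): The stool's black lever lock, shut, on the stretcher between the legs at x = -30 mm: 36 mm wide, top at z = 235 mm, lever out to x = -54 mm; leave it. No cross bar is higher than z = 229 mm. Pulling a leg straight up with some 8 to 14 N tips the stool
- foot_worn: The worn foot: dark rubber cap, 32 mm in diameter, about 32 mm tall, 50 g, on any one of the four legs. Its flared sole is gone: its top is a slightly slanted disc no wider than its body. Origin: centre of its open end, which faces down, at z = 251 mm on the leg; z points up. Its yaw means nothing. Its bore is 24 mm deep; the leg's end touches the bore's end
- foot_worn_grip (a point): On the worn foot's axis, 18 mm above its open end: the middle of the part to grip. Rubber nibs in the bore grip the leg: some 19 to 28 N to drag it straight off, 0.2 to 0.3 N m to turn it. While it turns, far less pull is needed (friction opposes the direction of sliding: rising 3 mm over a turn of 1.2 rad takes about 6 N). The grip halves after 14 mm of rise and ends at 20 mm; clear at 24 mm
- foot_b: A good foot on another leg: same body, 32 mm in diameter, but with its flared sole, a disc 42 mm in diameter and 11 mm thick, on top; 40 mm tall. Origin and grip as on the worn foot
- foot_c: A good foot, as foot_b
- foot_d: A good foot, as foot_b
- tray: Fixed sheet-steel spares tray, 170 mm (x) by 210 mm (y), walls 26 mm high and 3 mm thick, floor 3 mm thick. Origin: centre of its underside. A 23 mm high wall along x at y = 0 parts it into two compartments, each 164 mm by 102 mm, centred at y = +-53 mm. The new foot stands at x = 45 mm in one of them, the brass hose tail at x = 45 mm in the other; the halves towards x = -45 mm are free
- foot_new: The new foot: same shape as the good feet, standing sole down and open end up in one compartment of the tray, either one. Origin: centre of its open end, 40 mm above the tray's floor; z points down, to its sole
- hose_tail: Brass barbed hose tail, 32 mm in diameter and 46 mm tall, standing in the tray's other compartment. Origin: centre of its underside
- weeder: Stainless hand weeder with a wooden handle, 350 mm long, lying beyond the stool; bystander. Origin on the shelf, along its middle
- spike: Green plastic lawn edging spike, 240 mm long, lying between the robot and the stool, 28 mm high; bystander
- scoop: Black plastic soil scoop, 240 mm long, 50 mm high, lying at the left end; bystander
- herb_pot: Terracotta herb pot, 98 mm in diameter and 88 mm tall, standing at the back; bystander. Origin: centre of its underside
- grease_tin: Steel tin, 72 mm in diameter and 75 mm tall, standing behind the tray; bystander
- saucer: Terracotta saucer, 132 mm in diameter and 18 mm high, lying at the right near the robot; bystander

How it is judged:
On the way, in this order (a step that is already met when the one before it is completed fails the run):
1. the worn foot is clear above its leg (z of foot_worn in the frame of stool above 0.277 m), for 0.1 s.
2. the worn foot is set down in the compartment with the new foot (its open end within 22 mm of the tray's underside) while still held ((y of each of foot_worn, foot_new in the frame of tray above 0.006 m or y of each of foot_worn, foot_new in the frame of tray below -0.006 m) and x of foot_worn in the frame of tray between -0.082 and 0.082 m and y of foot_worn in the frame of tray between -0.102 and 0.102 m and x of foot_new in the frame of tray between -0.082 and 0.082 m and y of foot_new in the frame of tray between -0.102 and 0.102 m and contact force between foot_worn and the fingers above 0.3 N and z of foot_worn in the frame of tray below 0.022 m), for 0.1 s.
At the end, for the whole second after the job is handed in: The worn foot lies released and at rest inside the tray, in the same compartment as the new foot; the three good feet are still pushed on their legs (risen less than 10 mm); the stool stands upright (within 0.05 rad), within 40 mm of where it was, at rest. All else is as it was ((y of each of foot_worn, foot_new in the frame of tray above 0.006 m or y of each of foot_worn, foot_new in the frame of tray below -0.006 m) and x of foot_worn in the frame of tray between -0.082 and 0.082 m and y of foot_worn in the frame of tray between -0.102 and 0.102 m and x of foot_new in the frame of tray between -0.082 and 0.082 m and y of foot_new in the frame of tray between -0.102 and 0.102 m and z of foot_worn in the frame of tray below 0.045 m and linear speed of each of foot_worn, stool below 0.02 m/s and z of foot_new in the frame of tray below 0.055 m and z of each of foot_b, foot_c, foot_d in the frame of stool below 0.261 m and angle between stool's own z axis and vertical below 0.05 rad and distance of stool from where it was at the start of the episode below 0.04 m); the robot touches nothing.
It fails at once if the stool is tipped by more than 0.12 rad (angle between stool's own z axis and vertical above 0.12 rad).
It fails at once if the stool is lifted by more than 15 mm (height (world z) of stool above 0.015 m).
It fails at once if the stool is shifted by more than 40 mm (distance of stool from where it was at the start of the episode above 0.04 m).
It fails at once if a good foot is worked off its leg (risen 10 mm or more) (z of any of foot_b, foot_c, foot_d in the frame of stool above 0.261 m).
It fails at once if a bystander, the new foot or the hose tail is moved by more than 50 mm (distance of any of weeder, spike, scoop, herb_pot, grease_tin, saucer, hose_tail, foot_new from where it was at the start of the episode above 0.05 m).
It also fails if it takes over 72 s, if anything falls off the work surface, if the arm or the gripper's body presses on something with over 40 N, if the wrist force passes 120 N, or if a joint passes its speed limit or range.

## Working session

There is one attempt and no reset: what is moved stays moved. The work goes in short steps, Python scripts to look and compute and a tool call to move; the robot and the scene stay as the last step left them, time stands still between calls to the robot, and variables do not carry over. Pictures are saved under pics/ and viewed, at most 10 in all, crops included, and the job is handed in when it is done.

Besides the shell and the picture viewer there is one more tool, called after "Request:" as name(argument=value, ...) on one line, values as JSON. apply_moves: Moves the arm, as the interface text tells. Its arguments: {"type":"object","properties":{"targets":{"type":"array"}},"required":["targets"]}

```bash
mkdir -p pics; ls; python3 - <<'E'
from plant import *
import cv2,numpy as np
print(state())
for c in ["scene","top"]:
    im=grab_frame(c); cv2.imwrite(f"pics/{c}0.png",im[:,:,::-1])
    k=get_calibration(c); print(c,np.round(k["camera_matrix"],1).tolist(),np.round(k["pose"],3).tolist())
    for q in ["stool","foot_worn","foot_b","tray","foot_new","hose_tail","stool_lock"]:
        print(q,[(np.round(r["point"],3).tolist(),round(r["score"],2)) for r in recognise(c,q)])
E
```

```text
pics
{'time': 0.0, 'joint_pos': array([-1.23495073e+00,  5.33746588e-02,  1.61432320e+00,  9.45837155e-06,
        1.47601973e+00, -1.19006925e-01]), 'joint_vel': array([-0.00044718, -0.00118314, -0.00019066, -0.00231567, -0.00060009,
       -0.001392  ]), 'joint_efforts': array([ 1.29070690e-03, -3.93679833e+01, -3.70175564e+01,  9.75970238e-05,
        7.02433259e-03,  9.78004323e-06]), 'tool_pos': array([ 0.27438249, -0.56088897,  0.25203451]), 'tool_rot': array([-1.05674107e-03,  9.74249476e-01,  2.25470242e-01, -1.10286920e-04]), 'contact_force': array([ 0.27254498, -0.27422193, -0.14878569]), 'ft_torque': array([ 0.03125815, -0.00075145, -0.00111859]), 'grasp_force': 0.0, 'gripper_width': 1.0015136060072087}
scene [[440.6, 0.0, 255.0], [0.0, 440.6, 188.8], [0.0, 0.0, 1.0]] [[-0.171, -0.811, 0.559, 1.215], [0.985, -0.132, 0.109, 0.169], [-0.015, 0.569, 0.822, 1.109], [0.0, 0.0, 0.0, 1.0]]
stool [([0.562, 0.463, 0.026], 0.57), ([0.576, 0.093, 0.131], 0.56)]
foot_worn [([0.527, -0.046, 0.281], 0.46)]
foot_b [([0.607, 0.161, 0.289], 0.76), ([0.554, 0.225, 0.291], 0.7), ([0.59, 0.003, 0.289], 0.62)]
tray [([0.58, 0.088, 0.132], 0.67), ([0.53, -0.321, 0.007], 0.57)]
foot_new [([0.593, -0.266, 0.032], 0.59)]
hose_tail [([0.586, -0.365, 0.02], 0.45), ([0.742, -0.23, 0.074], 0.26)]
stool_lock []
top [[406.6, 0.0, 257.6], [0.0, 406.6, 200.7], [0.0, 0.0, 1.0]] [[0.02, 0.992, -0.122, 0.371], [-1.0, 0.021, 0.007, 0.031], [0.009, 0.122, 0.992, 1.492], [0.0, 0.0, 0.0, 1.0]]
stool [([0.547, 0.087, 0.21], 0.8), ([0.375, -0.065, 0.003], 0.6)]
foot_worn []
foot_b [([0.548, 0.23, 0.293], 0.71), ([0.586, 0.002, 0.294], 0.6)]
tray [([0.534, -0.319, 0.002], 0.67)]
foot_new [([0.578, -0.266, 0.038], 0.47)]
hose_tail []
stool_lock [([0.549, 0.087, 0.207], 0.68)]
```

View pics/scene0.png

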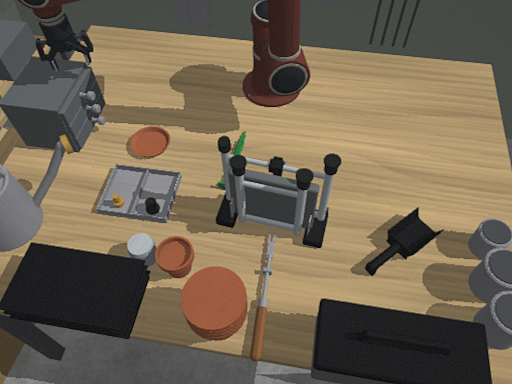

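View pics/top0.png

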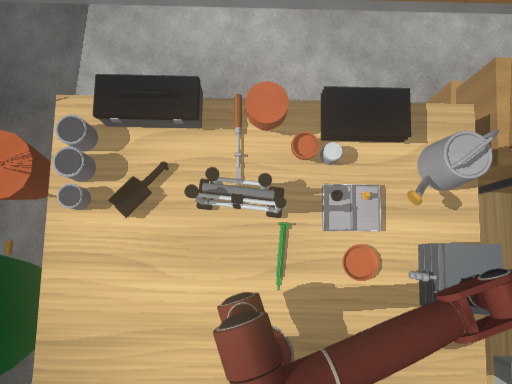

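The scene view shows the worn foot at (224,144), with no wide sole; in the top view it is at (280,201). Both agree with the network's (0.527, -0.046). The new foot is at (152,206) in the scene view, in the tray's left compartment, and the hose tail is at (117,200). I'll move above the worn foot.

Request:
apply_moves(targets=[{"translation": [0.2,-0.15,-0.3],"twist": 0,"hand": 1},{"translation": [0.28,-0.22,-0.3],"twist": 0,"hand": 1},{"translation": [0.28,-0.22,-0.3],"twist": 0,"hand": 1},{"translation": [0.28,-0.22,-0.3],"twist": 0,"hand": 1},{"translation": [0.28,-0.22,-0.3],"twist": 0,"hand": 1},{"translation": [0.28,-0.22,0],"twist": 0,"hand": 1},{"translation": [0.28,-0.22,0],"twist": 0,"hand": 1},{"translation": [0.28,-0.22,0],"twist": 0,"hand": 1}])

```text
time: 1.6
tool_pos: [0.3948, -0.3134, 0.404]
tool_rot: [0.001, 0.974, 0.225, 0.0]
contact_force: [1.0, -0.1, 0.3]
gripper_width: 1.006
grasp_force: 0.0
```

Request:
apply_moves(targets=[{"translation": [0.28,-0.22,0],"twist": 0,"hand": 1},{"translation": [0.28,-0.22,0],"twist": 0,"hand": 1},{"translation": [0.28,-0.22,0],"twist": 0,"hand": 1},{"translation": [0.28,-0.22,0],"twist": 0,"hand": 1},{"translation": [0.28,-0.22,0],"twist": 0,"hand": 1},{"translation": [0.28,-0.22,0],"twist": 0,"hand": 1},{"translation": [0.28,-0.22,0],"twist": 0,"hand": 1},{"translation": [0,0,0],"twist": 0,"hand": 1}])

```text
time: 2.4
tool_pos: [0.5037, -0.0873, 0.4033]
tool_rot: [-0.0, 0.974, 0.228, 0.0]
contact_force: [-0.4, -1.2, 0.4]
gripper_width: 1.0
grasp_force: 0.0
```

```bash
cat > h.py <<'E'
from plant import *
import cv2,numpy as np
from scipy.spatial.transform import Rotation as Ro
def pose():
    s=state(); q=s["tool_rot"]; return s["tool_pos"],Ro.from_quat(np.r_[q[1:],q[0]]).as_matrix(),s
def to_plane(cam,uv,z,k=None):
    k=k or get_calibration(cam); P=k["pose"]; d=np.linalg.solve(k["camera_matrix"],[*uv,1.]); d=P[:3,:3]@(d*[1,-1,-1])
    return P[:3,3]+d*(z-P[2,3])/d[2]
def off(target):
    p,R,_=pose(); return R.T@(np.asarray(target)-p)*10
def show(s):
    print({k:np.round(s[k],3).tolist() for k in ["time","joint_pos","tool_pos","contact_force","ft_torque","gripper_width","grasp_force"]})
E
python3 - <<'E'
from h import *
p,R,s=pose(); show(s); k=get_calibration("wrist"); im=grab_frame("wrist"); cv2.imwrite("pics/w0.png",im[:,:,::-1])
print(np.round(k["pose"],3).tolist(),np.round(R,3).tolist())
for q in ["foot_worn","foot_b"]:
    for r in recognise("wrist",q): print(q,np.round(r["point"],3),round(r["score"],2))
    for r in regions_of("wrist",q):
        m=r["pixels"].astype(np.uint8); (c,rad)=cv2.minEnclosingCircle(cv2.findNonZero(m)); print(q,round(r["score"],2),c,rad,np.round(to_plane("wrist",c,0.283,k),4))
E
```

```text
{'time': 2.4, 'joint_pos': [-0.318, -0.265, 1.662, 0.001, 1.745, 0.793], 'tool_pos': [0.504, -0.087, 0.403], 'contact_force': [-0.41, -1.186, 0.36], 'ft_torque': [-0.032, 0.019, 0.02], 'gripper_width': 1.0, 'grasp_force': 0.0}
[[0.444, 0.862, 0.243, 0.564], [-0.896, 0.428, 0.12, -0.057], [-0.0, -0.271, 0.963, 0.522], [0.0, 0.0, 0.0, 1.0]] [[0.896, 0.444, 0.0], [0.444, -0.896, 0.001], [0.001, -0.001, -1.0]]
foot_worn [ 0.52  -0.046  0.281] 0.76
foot_worn [ 0.746 -0.144  0.073] 0.65
foot_worn 0.85 (221.9938201904297, 151.3148193359375) 19.341096878051758 [ 0.5221 -0.0453  0.283 ]
foot_worn 0.63 (134.7246856689453, 50.25087356567383) 143.79122924804688 [0.5645 0.0504 0.283 ]
foot_b [0.586 0.006 0.29 ] 0.63
foot_b 0.72 (197.5, 52.5) 29.908292770385742 [0.5853 0.0049 0.283 ]
```

View pics/w0.png

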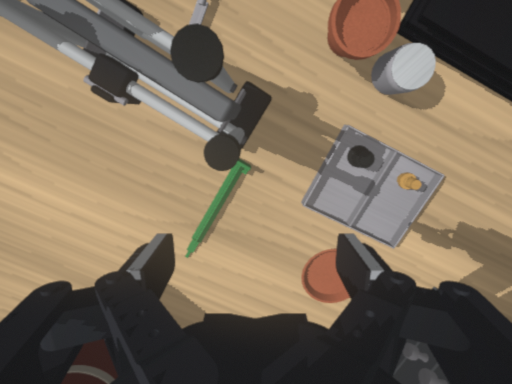

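The wrist view shows the worn foot at (222,151), a good foot at (197,52), and the new foot at (361,156) in the tray. I'll move over the worn foot for a closer look.

Request:
apply_moves(targets=[{"translation": [0.18,-0.15,0.2],"twist": 0,"hand": 1},{"translation": [0.17,-0.15,0.2],"twist": 0,"hand": 1},{"translation": [0,0,0.1],"twist": 0,"hand": 1},{"translation": [0,0,0],"twist": 0,"hand": 1},{"translation": [0,0,0],"twist": 0,"hand": 1}])

```text
time: 3.15
tool_pos: [0.5209, -0.0491, 0.3539]
tool_rot: [0.0, 0.974, 0.225, 0.0]
contact_force: [0.3, -0.8, 0.2]
gripper_width: 1.0
grasp_force: 0.0
```

```bash
python3 - <<'E'
from h import *
p,R,s=pose(); show(s); k=get_calibration("wrist"); im=grab_frame("wrist"); cv2.imwrite("pics/w1.png",im[:,:,::-1])
P=k["pose"]; uv=P[:3,:3].T@(np.array([.5225,-.0455,.283])-P[:3,3]); uv=k["camera_matrix"]@(uv*[1,-1,-1]);print(uv/uv[2])
for q in ["foot_worn","foot_b"]:
    for r in recognise("wrist",q): print(q,np.round(r["point"],3),round(r["score"],2))
    for r in regions_of("wrist",q):
        m=r["pixels"].astype(np.uint8); (c,rad)=cv2.minEnclosingCircle(cv2.findNonZero(m)); print(q,round(r["score"],2),c,rad,np.round(to_plane("wrist",c,0.283,k),4))
E
```

```text
{'time': 3.15, 'joint_pos': [-0.236, -0.232, 1.715, -0.0, 1.658, 0.881], 'tool_pos': [0.521, -0.049, 0.354], 'contact_force': [0.282, -0.84, 0.159], 'ft_torque': [-0.021, 0.006, -0.009], 'gripper_width': 1.0, 'grasp_force': 0.0}
[251.96238423 204.15334215   1.        ]
foot_worn [ 0.516 -0.048  0.282] 0.74
foot_worn [ 0.726 -0.227  0.077] 0.57
foot_worn [ 0.325 -0.32   0.008] 0.52
foot_worn 0.74 (249.23684692382812, 200.8157958984375) 24.28752899169922 [ 0.5239 -0.0426  0.283 ]
foot_worn 0.6 (139.17022705078125, 81.90975952148438) 153.14320373535156 [0.5659 0.057  0.283 ]
foot_b [ 0.536 -0.314 -0.004] 0.45
foot_b [ 0.326 -0.323  0.007] 0.19
foot_b [0.658 0.102 0.013] 0.18
foot_b 0.82 (223.44520568847656, 91.33561706542969) 34.647972106933594 [0.5846 0.0054 0.283 ]
```

View pics/w1.png

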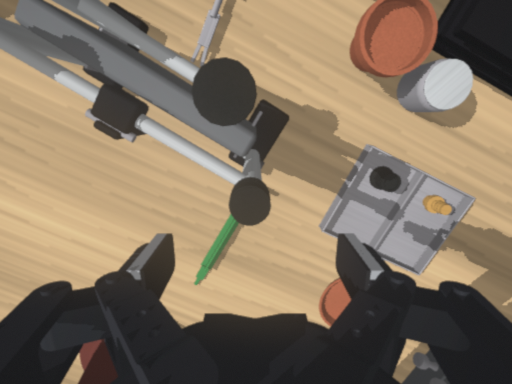

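The worn foot shows at (250,202), close to where I predicted. Now I'll descend, check the pose and close.

Request:
apply_moves(targets=[{"translation": [0.04,-0.04,0.15],"twist": 0,"hand": 1},{"translation": [0,0,0.2],"twist": 0,"hand": 1},{"translation": [0,0,0.2],"twist": 0,"hand": 1},{"translation": [0,0,0.2],"twist": 0,"hand": 1},{"translation": [0,0,0.08],"twist": 0,"hand": 1},{"translation": [0,0,0],"twist": 0,"hand": 1},{"translation": [0,0,0],"twist": 0,"hand": 1}])

```text
time: 4.1
tool_pos: [0.5232, -0.0425, 0.2708]
tool_rot: [0.0, 0.974, 0.226, 0.0]
contact_force: [-0.5, -0.2, 0.6]
gripper_width: 0.999
grasp_force: 0.0
```

```bash
python3 - <<'E'
from h import *
p,R,s=pose(); show(s); im=grab_frame("wrist"); cv2.imwrite("pics/w2.png",im[:,:,::-1])
k=get_calibration("wrist")
for r in regions_of("wrist","foot_worn"):
        m=r["pixels"].astype(np.uint8); (c,rad)=cv2.minEnclosingCircle(cv2.findNonZero(m)); w=to_plane("wrist",c,0.283,k); print(round(r["score"],2),c,rad,np.round(w,4),off(w))
E
```

```text
{'time': 4.1, 'joint_pos': [-0.223, -0.2, 1.823, 0.0, 1.518, 0.893], 'tool_pos': [0.523, -0.043, 0.271], 'contact_force': [-0.519, -0.192, 0.608], 'ft_torque': [0.015, 0.01, -0.004], 'gripper_width': 0.999, 'grasp_force': 0.0}
0.97 (255.0, 262.1221008300781) 43.168540954589844 [ 0.5268 -0.0405  0.283 ] [ 0.03954311 -0.00487667 -0.11243756]
```

View pics/w2.png

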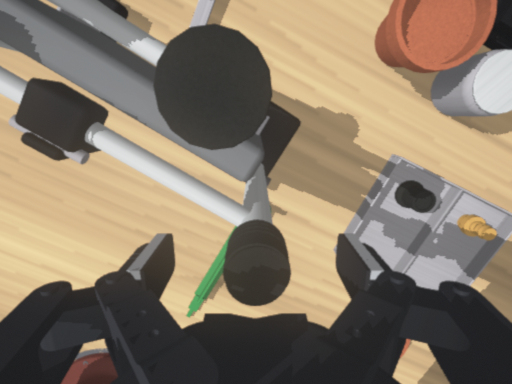

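The foot's top disc is centred near (257,272), midway between the fingers, so it is aligned to about 1 mm. I'll close.

Request:
apply_moves(targets=[{"translation": [0,0,0],"twist": 0,"hand": 0},{"translation": [0,0,0],"twist": 0,"hand": 0},{"translation": [0,0,0],"twist": 0,"hand": 0},{"translation": [0,0,0],"twist": 0,"hand": 0},{"translation": [0,0,0],"twist": 0,"hand": 0},{"translation": [0,0,0],"twist": 0,"hand": 0},{"translation": [0,0,0],"twist": 0,"hand": 0},{"translation": [0,0,0],"twist": 0,"hand": 0}])

```text
time: 5.0
tool_pos: [0.5233, -0.0431, 0.2709]
tool_rot: [0.001, 0.974, 0.225, 0.0]
contact_force: [1.3, -4.9, 2.7]
gripper_width: 0.353
grasp_force: 59.3
```

```bash
python3 - <<'E'
from h import *
show(state()); k=get_calibration("wrist");print(off(to_plane("wrist",(257,272),0.283,k)))
E
```

```text
{'time': 5.0, 'joint_pos': [-0.224, -0.2, 1.823, -0.001, 1.517, 0.893], 'tool_pos': [0.523, -0.043, 0.271], 'contact_force': [1.344, -4.873, 2.713], 'ft_torque': [-0.702, -0.243, 0.026], 'gripper_width': 0.353, 'grasp_force': 59.306}
[-0.00583974  0.00527131 -0.12137733]
```

Request:
apply_moves(targets=[{"translation": [0,0.01,0],"twist": 0.5,"hand": 0},{"translation": [0,0,0],"twist": 1,"hand": 0},{"translation": [0,0,-0.0025],"twist": 1,"hand": 0},{"translation": [0,0,-0.0025],"twist": 1,"hand": 0},{"translation": [0,0,-0.0025],"twist": 1,"hand": 0},{"translation": [0,0,-0.0025],"twist": 1,"hand": 0},{"translation": [0,0,-0.0025],"twist": 1,"hand": 0},{"translation": [0,0,-0.0025],"twist": 1,"hand": 0}])

```text
time: 5.8
tool_pos: [0.5227, -0.0447, 0.2709]
tool_rot: [0.002, 0.989, -0.149, -0.001]
contact_force: [0.4, -7.8, -0.7]
gripper_width: 0.351
grasp_force: 59.3
```

```bash
python3 - <<'E'
from h import *
show(state())
E
```

```text
{'time': 5.8, 'joint_pos': [-0.226, -0.199, 1.822, -0.003, 1.52, 1.645], 'tool_pos': [0.523, -0.045, 0.271], 'contact_force': [0.429, -7.751, -0.655], 'ft_torque': [-1.146, 0.036, 0.286], 'gripper_width': 0.351, 'grasp_force': 59.267}
```

Request:
apply_moves(targets=[{"translation": [0.005,0.02,-0.003],"twist": 1,"hand": 0},{"translation": [0,0,-0.003],"twist": 1,"hand": 0},{"translation": [0,0,-0.003],"twist": 1,"hand": 0},{"translation": [0,0,-0.003],"twist": 1,"hand": 0},{"translation": [0,0,-0.003],"twist": 1,"hand": 0},{"translation": [0,0,-0.003],"twist": 1,"hand": 0},{"translation": [0,0,-0.003],"twist": 1,"hand": 0},{"translation": [0,0,-0.003],"twist": 1,"hand": 0}])

```text
time: 6.6
tool_pos: [0.5212, -0.0462, 0.2716]
tool_rot: [0.002, 0.853, -0.522, -0.003]
contact_force: [-2.9, -6.3, -4.0]
gripper_width: 0.357
grasp_force: 59.8
```

```bash
python3 - <<'E'
from h import *
show(state())
E
```

```text
{'time': 6.6, 'joint_pos': [-0.229, -0.199, 1.821, -0.003, 1.526, 2.441], 'tool_pos': [0.521, -0.046, 0.272], 'contact_force': [-2.853, -6.282, -3.955], 'ft_torque': [-1.003, 0.533, 0.167], 'gripper_width': 0.357, 'grasp_force': 59.792}
```

```bash
python3 - <<'E'
from h import *
for c in ["scene","top"]:
    im=grab_frame(c); cv2.imwrite(f"pics/{c}1.png",im[:,:,::-1])
    a=cv2.imread(f"pics/{c}0.png"); b=im[:,:,::-1].copy()
    boxes={"scene":[(316,148,32,28),(290,165,30,28),(230,152,18,24),(304,232,28,14)],"top":[(180,182,24,18),(202,164,20,18),(256,172,18,16)]}[c]
    for x,y,w,h in boxes:
        s=6; B=cv2.resize(b[y-8:y+h+8,x-8:x+w+8],None,fx=s,fy=s,interpolation=cv2.INTER_CUBIC); A=cv2.resize(a[y:y+h,x:x+w],None,fx=s,fy=s,interpolation=cv2.INTER_CUBIC)
        r=cv2.matchTemplate(B,A,cv2.TM_CCOEFF_NORMED); _,v,_,l=cv2.minMaxLoc(r); print(c,(x,y),"shift px",l[0]/s-8,l[1]/s-8,round(v,3))
show(state())
z=np.hstack([cv2.imread("pics/scene1.png")[110:260,190:360]]);cv2.imwrite("pics/sc1c.png",cv2.resize(z,None,fx=4,fy=4,interpolation=cv2.INTER_CUBIC))
E
```

```text
scene (316, 148) shift px 0.3333333333333339 0.16666666666666607 0.995
scene (290, 165) shift px 0.16666666666666607 0.16666666666666607 0.994
scene (230, 152) shift px 0.3333333333333339 -0.16666666666666696 0.988
scene (304, 232) shift px 0.16666666666666607 0.16666666666666607 0.996
top (180, 182) shift px -0.33333333333333304 -0.16666666666666696 0.992
top (202, 164) shift px -0.16666666666666696 -0.16666666666666696 0.993
top (256, 172) shift px -0.666666666666667 -0.16666666666666696 0.598
{'time': 6.7, 'joint_pos': [-0.229, -0.199, 1.821, -0.003, 1.525, 2.439], 'tool_pos': [0.522, -0.046, 0.272], 'contact_force': [-0.799, -6.002, -4.273], 'ft_torque': [-0.964, 0.187, -0.233], 'gripper_width': 0.351, 'grasp_force': 61.174}
```

View pics/sc1c.png

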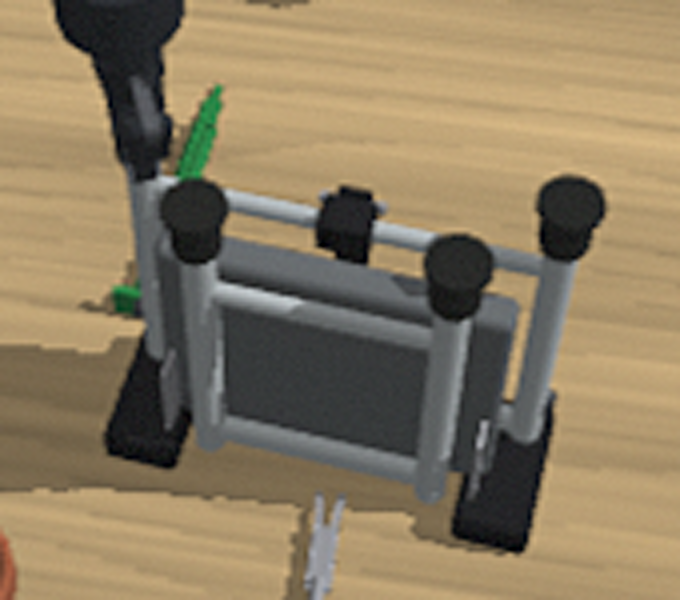

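The stool has not moved (under 1 px). I'll relieve the side load and swing back while rising.

Request:
apply_moves(targets=[{"translation": [0.018,0.009,0],"twist": -1,"hand": 0},{"translation": [0,0,0],"twist": -1,"hand": 0},{"translation": [0,0,-0.003],"twist": -1,"hand": 0},{"translation": [0,0,-0.003],"twist": -1,"hand": 0},{"translation": [0,0,-0.003],"twist": -1,"hand": 0},{"translation": [0,0,-0.003],"twist": -1,"hand": 0},{"translation": [0,0,-0.003],"twist": -1,"hand": 0},{"translation": [0,0,-0.003],"twist": -1,"hand": 0}])

```text
time: 7.5
tool_pos: [0.5224, -0.0448, 0.2726]
tool_rot: [-0.003, 0.989, -0.145, -0.002]
contact_force: [3.2, 5.9, -6.7]
gripper_width: 0.355
grasp_force: 61.0
```

```bash
python3 - <<'E'
from h import *
show(state())
E
```

```text
{'time': 7.5, 'joint_pos': [-0.231, -0.199, 1.819, 0.006, 1.526, 1.63], 'tool_pos': [0.522, -0.045, 0.273], 'contact_force': [3.201, 5.908, -6.695], 'ft_torque': [0.988, -0.642, -0.285], 'gripper_width': 0.355, 'grasp_force': 61.045}
```

Request:
apply_moves(targets=[{"translation": [-0.004,-0.014,-0.002],"twist": -1,"hand": 0},{"translation": [0,0,-0.0025],"twist": -1,"hand": 0},{"translation": [0,0,-0.0025],"twist": -1,"hand": 0},{"translation": [0,0,-0.0025],"twist": -1,"hand": 0},{"translation": [0,0,-0.0025],"twist": -1,"hand": 0},{"translation": [0,0,-0.0025],"twist": -1,"hand": 0},{"translation": [0,0,-0.0025],"twist": -1,"hand": 0},{"translation": [0,0,-0.0025],"twist": -1,"hand": 0}])

```text
time: 8.3
tool_pos: [0.5222, -0.0433, 0.2741]
tool_rot: [-0.004, 0.968, 0.252, -0.001]
contact_force: [2.4, 5.9, -9.3]
gripper_width: 0.355
grasp_force: 61.0
```

```bash
python3 - <<'E'
from h import *
show(state())
E
```

```text
{'time': 8.3, 'joint_pos': [-0.228, -0.2, 1.818, 0.006, 1.53, 0.833], 'tool_pos': [0.522, -0.043, 0.274], 'contact_force': [2.355, 5.867, -9.344], 'ft_torque': [0.932, -0.497, -0.268], 'gripper_width': 0.355, 'grasp_force': 60.995}
```

Request:
apply_moves(targets=[{"translation": [0,0,0],"twist": -1,"hand": 0},{"translation": [0,0,0],"twist": -1,"hand": 0},{"translation": [0,0,0],"twist": -1,"hand": 0},{"translation": [0,0,-0.001],"twist": -1,"hand": 0},{"translation": [0,0,-0.002],"twist": -1,"hand": 0},{"translation": [0,0,-0.002],"twist": -1,"hand": 0},{"translation": [0,0,-0.002],"twist": -1,"hand": 0}])

```text
time: 9.0
tool_pos: [0.5214, -0.0435, 0.2751]
tool_rot: [-0.005, 0.823, 0.569, -0.001]
contact_force: [-0.1, 5.0, -5.5]
gripper_width: 0.358
grasp_force: 61.3
```

```bash
cat >> h.py <<'E'
def stool():
    c="scene"; im=grab_frame(c); a=cv2.imread("pics/scene0.png"); b=im[:,:,::-1].copy()
    for x,y,w,h in [(316,148,32,28),(290,165,30,28),(230,152,18,24),(304,232,28,14),(216,200,16,26)]:
        s=6; B=cv2.resize(b[y-8:y+h+8,x-8:x+w+8],None,fx=s,fy=s,interpolation=cv2.INTER_CUBIC); A=cv2.resize(a[y:y+h,x:x+w],None,fx=s,fy=s,interpolation=cv2.INTER_CUBIC)
        r=cv2.matchTemplate(B,A,cv2.TM_CCOEFF_NORMED); _,v,_,l=cv2.minMaxLoc(r); print((x,y),round(l[0]/s-8,2),round(l[1]/s-8,2),round(v,3))
E
python3 - <<'E'
from h import *
show(state()); stool()
E
```

```text
{'time': 9.0, 'joint_pos': [-0.228, -0.201, 1.817, 0.005, 1.534, 0.133], 'tool_pos': [0.521, -0.043, 0.275], 'contact_force': [-0.103, 4.992, -5.517], 'ft_torque': [0.8, 0.152, -0.295], 'gripper_width': 0.358, 'grasp_force': 61.295}
(316, 148) -0.67 -0.33 0.995
(290, 165) -0.67 -0.33 0.992
(230, 152) -0.5 -0.17 0.985
(304, 232) -0.5 -0.33 0.993
(216, 200) -0.5 -0.17 0.977
```

Request:
apply_moves(targets=[{"translation": [0.014,-0.005,-0.003],"twist": -1,"hand": 0},{"translation": [0,0,-0.003],"twist": -1,"hand": 0},{"translation": [0,0,-0.0025],"twist": -1,"hand": 0},{"translation": [0,0,-0.0025],"twist": -1,"hand": 0},{"translation": [0,0,-0.002],"twist": -1,"hand": 0},{"translation": [0,0,-0.002],"twist": -1,"hand": 0},{"translation": [0,0,-0.002],"twist": -1,"hand": 0},{"translation": [0,0,-0.002],"twist": -1,"hand": 0}])

```text
time: 9.85
tool_pos: [0.5212, -0.0437, 0.2771]
tool_rot: [-0.004, 0.537, 0.844, -0.001]
contact_force: [-2.4, -0.5, -5.4]
gripper_width: 0.355
grasp_force: 61.3
```

Request:
apply_moves(targets=[{"translation": [0,0,-0.002],"twist": -1,"hand": 0},{"translation": [0,0,-0.002],"twist": -1,"hand": 0},{"translation": [0,0,-0.002],"twist": -1,"hand": 0},{"translation": [0,0,-0.002],"twist": -1,"hand": 0},{"translation": [0,0,-0.002],"twist": -1,"hand": 0},{"translation": [0,0,-0.002],"twist": -1,"hand": 0},{"translation": [0,0,-0.002],"twist": -1,"hand": 0},{"translation": [0,0,-0.002],"twist": -1,"hand": 0}])

```text
time: 10.65
tool_pos: [0.5217, -0.0451, 0.2791]
tool_rot: [-0.003, 0.166, 0.986, -0.001]
contact_force: [-0.7, -4.1, -5.6]
gripper_width: 0.352
grasp_force: 61.4
```

```bash
python3 - <<'E'
from h import *
show(state()); stool()
E
```

```text
{'time': 10.65, 'joint_pos': [-0.227, -0.203, 1.812, -0.002, 1.538, -1.464], 'tool_pos': [0.522, -0.045, 0.279], 'contact_force': [-0.697, -4.097, -5.59], 'ft_torque': [-0.805, 0.17, -0.286], 'gripper_width': 0.352, 'grasp_force': 61.446}
(316, 148) -0.5 -0.33 0.995
(290, 165) -0.17 0.0 0.993
(230, 152) -0.33 0.83 0.988
(304, 232) -0.33 -0.33 0.995
(216, 200) -0.83 0.83 0.981
```

Request:
apply_moves(targets=[{"translation": [0,0,-0.0025],"twist": -1,"hand": 0},{"translation": [0,0,-0.0025],"twist": -1,"hand": 0},{"translation": [0,0,-0.0025],"twist": -1,"hand": 0},{"translation": [0,0,-0.0025],"twist": -1,"hand": 0},{"translation": [0,0,-0.0025],"twist": -1,"hand": 0},{"translation": [0,0,-0.0025],"twist": -1,"hand": 0},{"translation": [0,0,-0.0025],"twist": -1,"hand": 0}])

```text
time: 11.4
tool_pos: [0.5222, -0.0453, 0.2819]
tool_rot: [-0.002, -0.181, 0.983, -0.0]
contact_force: [-0.8, -5.7, -4.0]
gripper_width: 0.354
grasp_force: 61.6
```

Request:
apply_moves(targets=[{"translation": [0,0,-0.0025],"twist": -1,"hand": 0},{"translation": [0,0,-0.0025],"twist": -1,"hand": 0},{"translation": [0,0,-0.0025],"twist": -1,"hand": 0},{"translation": [0,0,-0.0025],"twist": -1,"hand": 0},{"translation": [0,0,-0.0025],"twist": -1,"hand": 0},{"translation": [0,0,-0.002],"twist": -1,"hand": 0}])

```text
time: 12.0
tool_pos: [0.5227, -0.0455, 0.2838]
tool_rot: [-0.002, -0.463, 0.886, -0.0]
contact_force: [0.9, -6.7, -4.2]
gripper_width: 0.349
grasp_force: 61.5
```

Request:
apply_moves(targets=[{"translation": [0,0,0],"twist": 1,"hand": 0},{"translation": [0,0,0],"twist": 1,"hand": 0},{"translation": [0,0,-0.002],"twist": 1,"hand": 0},{"translation": [0,0,-0.0025],"twist": 1,"hand": 0},{"translation": [0,0,-0.0025],"twist": 1,"hand": 0},{"translation": [0,0,-0.0025],"twist": 1,"hand": 0},{"translation": [0,0,-0.0025],"twist": 1,"hand": 0},{"translation": [0,0,-0.0025],"twist": 1,"hand": 0}])

```text
time: 12.8
tool_pos: [0.5214, -0.0443, 0.2837]
tool_rot: [-0.004, -0.079, 0.997, 0.001]
contact_force: [-1.8, -2.4, -7.1]
gripper_width: 0.353
grasp_force: 59.7
```

```bash
python3 - <<'E'
from h import *
show(state()); stool()
E
```

```text
{'time': 12.8, 'joint_pos': [-0.227, -0.205, 1.806, -0.0, 1.547, -1.955], 'tool_pos': [0.521, -0.044, 0.284], 'contact_force': [-1.755, -2.43, -7.144], 'ft_torque': [-0.379, 0.36, 0.286], 'gripper_width': 0.353, 'grasp_force': 59.743}
(316, 148) 0.17 1.67 0.993
(290, 165) -0.17 1.33 0.97
(230, 152) -0.17 0.83 0.951
(304, 232) 0.0 -0.33 0.997
(216, 200) 0.17 -1.17 0.977
```

The stool is starting to tip slightly, about 0.015 rad. I'll ease off by turning without rising.

Request:
apply_moves(targets=[{"translation": [0,0,0.01],"twist": 1,"hand": 0},{"translation": [0,0,0],"twist": 1,"hand": 0},{"translation": [0,0,0],"twist": 1,"hand": 0},{"translation": [0,0,0],"twist": 1,"hand": 0},{"translation": [0,0,0],"twist": 1,"hand": 0},{"translation": [0,0,-0.001],"twist": 1,"hand": 0},{"translation": [0,0,-0.002],"twist": 1,"hand": 0},{"translation": [0,0,-0.002],"twist": 1,"hand": 0}])

```text
time: 13.65
tool_pos: [0.5217, -0.0437, 0.2832]
tool_rot: [-0.003, 0.314, 0.949, 0.0]
contact_force: [-0.7, 0.1, -8.2]
gripper_width: 0.353
grasp_force: 60.0
```

```bash
python3 - <<'E'
from h import *
show(state()); stool()
E
```

```text
{'time': 13.65, 'joint_pos': [-0.226, -0.205, 1.807, 0.001, 1.546, -1.157], 'tool_pos': [0.522, -0.044, 0.283], 'contact_force': [-0.71, 0.109, -8.196], 'ft_torque': [-0.04, 0.279, 0.202], 'gripper_width': 0.353, 'grasp_force': 60.027}
(316, 148) -0.33 0.5 0.994
(290, 165) -0.33 0.67 0.988
(230, 152) -0.5 0.83 0.982
(304, 232) 0.0 -0.33 0.997
(216, 200) -0.33 0.17 0.974
```

```bash
python3 - <<'E'
from h import *
a=grab_frame("scene")[:,:,::-1]; w=grab_frame("wrist")[:,:,::-1]
A=cv2.resize(a[105:185,195:262],(402,480),interpolation=cv2.INTER_CUBIC)
W=cv2.resize(w[130:330,170:330],(384,480),interpolation=cv2.INTER_CUBIC)
cv2.imwrite("pics/c3.png",np.hstack([A,W])); show(state())
E
```

```text
{'time': 13.8, 'joint_pos': [-0.226, -0.205, 1.806, 0.002, 1.544, -1.163], 'tool_pos': [0.522, -0.044, 0.284], 'contact_force': [0.205, 3.473, -10.771], 'ft_torque': [0.274, 0.011, 0.016], 'gripper_width': 0.356, 'grasp_force': 60.668}
```

View pics/c3.png

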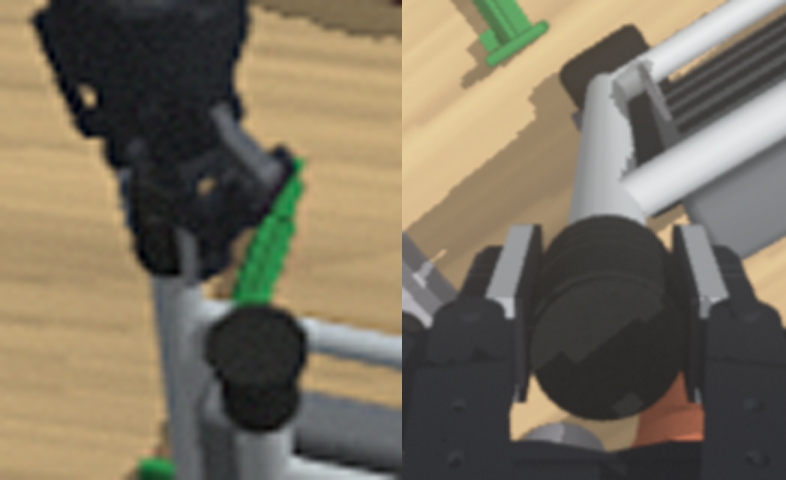

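The foot is still seated in the pads: its disc is at the same wrist pixel as before, about (257,274). I'll ease the pull and begin one long sweep.

Request:
apply_moves(targets=[{"translation": [0,0,0.015],"twist": 1,"hand": 0},{"translation": [0,0,0],"twist": 1,"hand": 0},{"translation": [0,0,0],"twist": 1,"hand": 0},{"translation": [0,0,0],"twist": 1,"hand": 0},{"translation": [0,0,0],"twist": 1,"hand": 0},{"translation": [0,0,0],"twist": 1,"hand": 0}])

```text
time: 14.4
tool_pos: [0.5226, -0.0432, 0.2837]
tool_rot: [-0.002, 0.58, 0.815, 0.001]
contact_force: [-2.2, 2.5, -6.6]
gripper_width: 0.355
grasp_force: 60.2
```

Request:
apply_moves(targets=[{"translation": [0,0,0],"twist": 1,"hand": 0},{"translation": [0,0,-0.001],"twist": 1,"hand": 0},{"translation": [0,0,-0.001],"twist": 1,"hand": 0},{"translation": [0,0,-0.002],"twist": 1,"hand": 0},{"translation": [0,0,-0.002],"twist": 1,"hand": 0},{"translation": [0,0,-0.002],"twist": 1,"hand": 0}])

```text
time: 15.0
tool_pos: [0.5236, -0.0433, 0.2849]
tool_rot: [-0.001, 0.795, 0.607, 0.001]
contact_force: [3.4, 3.5, -7.5]
gripper_width: 0.354
grasp_force: 60.4
```

```bash
python3 - <<'E'
from h import *
show(state()); stool()
E
```

```text
{'time': 15.0, 'joint_pos': [-0.226, -0.205, 1.804, 0.003, 1.542, 0.04], 'tool_pos': [0.524, -0.043, 0.285], 'contact_force': [3.429, 3.493, -7.546], 'ft_torque': [0.443, -0.518, 0.137], 'gripper_width': 0.354, 'grasp_force': 60.39}
(316, 148) -0.5 -0.33 0.994
(290, 165) -0.33 0.0 0.991
(230, 152) -0.33 0.5 0.986
(304, 232) -0.17 -0.33 0.996
(216, 200) -0.5 0.67 0.975
```

Request:
apply_moves(targets=[{"translation": [0,0,-0.002],"twist": 1,"hand": 0},{"translation": [0,0,-0.002],"twist": 1,"hand": 0},{"translation": [0,0,-0.002],"twist": 1,"hand": 0},{"translation": [0,0,-0.002],"twist": 1,"hand": 0},{"translation": [0,0,-0.002],"twist": 1,"hand": 0},{"translation": [0,0,-0.002],"twist": 1,"hand": 0},{"translation": [0,0,-0.002],"twist": 1,"hand": 0},{"translation": [0,0,-0.002],"twist": 1,"hand": 0}])

```text
time: 15.85
tool_pos: [0.5241, -0.0445, 0.2877]
tool_rot: [0.0, 0.968, 0.25, 0.001]
contact_force: [3.2, -0.9, -5.8]
gripper_width: 0.355
grasp_force: 60.7
```

Request:
apply_moves(targets=[{"translation": [0,0,-0.002],"twist": 1,"hand": 0},{"translation": [0,0,-0.002],"twist": 1,"hand": 0},{"translation": [0,0,-0.002],"twist": 1,"hand": 0},{"translation": [0,0,-0.002],"twist": 1,"hand": 0},{"translation": [0,0,-0.002],"twist": 1,"hand": 0},{"translation": [0,0,-0.002],"twist": 1,"hand": 0},{"translation": [0,0,-0.002],"twist": 1,"hand": 0},{"translation": [0,0,-0.002],"twist": 1,"hand": 0}])

```text
time: 16.65
tool_pos: [0.5231, -0.0461, 0.2895]
tool_rot: [0.002, 0.989, -0.148, 0.0]
contact_force: [-2.1, -6.5, -3.9]
gripper_width: 0.356
grasp_force: 61.0
```

```bash
python3 - <<'E'
from h import *
show(state()); stool()
E
```

```text
{'time': 16.65, 'joint_pos': [-0.228, -0.208, 1.799, -0.004, 1.55, 1.639], 'tool_pos': [0.523, -0.046, 0.289], 'contact_force': [-2.126, -6.491, -3.942], 'ft_torque': [-0.999, 0.299, 0.138], 'gripper_width': 0.356, 'grasp_force': 61.003}
(316, 148) -0.33 -0.17 0.996
(290, 165) -0.33 -0.17 0.993
(230, 152) -0.17 -0.17 0.991
(304, 232) -0.17 -0.33 0.996
(216, 200) -0.17 -0.33 0.981
```

Request:
apply_moves(targets=[{"translation": [0.004,0.014,-0.0025],"twist": 1,"hand": 0},{"translation": [0,0,-0.003],"twist": 1,"hand": 0},{"translation": [0,0,-0.003],"twist": 1,"hand": 0},{"translation": [0,0,-0.003],"twist": 1,"hand": 0},{"translation": [0,0,-0.003],"twist": 1,"hand": 0},{"translation": [0,0,-0.003],"twist": 1,"hand": 0},{"translation": [0,0,-0.003],"twist": 1,"hand": 0},{"translation": [0,0,-0.003],"twist": 1,"hand": 0}])

```text
time: 17.5
tool_pos: [0.5229, -0.0479, 0.2919]
tool_rot: [0.002, 0.853, -0.521, 0.001]
contact_force: [-2.8, -6.6, -2.5]
gripper_width: 0.352
grasp_force: 61.3
```

Request:
apply_moves(targets=[{"translation": [0,0,-0.005],"twist": 1,"hand": 0},{"translation": [0,0,-0.005],"twist": 1,"hand": 0},{"translation": [0,0,-0.005],"twist": 1,"hand": 0}])

```text
time: 17.8
tool_pos: [0.5229, -0.048, 0.2937]
tool_rot: [0.002, 0.766, -0.643, 0.001]
contact_force: [-2.5, -7.7, -1.7]
gripper_width: 0.355
grasp_force: 61.4
```

```bash
python3 - <<'E'
from h import *
show(state()); stool()
E
```

```text
{'time': 17.8, 'joint_pos': [-0.231, -0.209, 1.794, -0.005, 1.557, 2.737], 'tool_pos': [0.523, -0.048, 0.294], 'contact_force': [-2.492, -7.667, -1.685], 'ft_torque': [-1.216, 0.463, 0.081], 'gripper_width': 0.355, 'grasp_force': 61.372}
(316, 148) -0.33 -0.17 0.995
(290, 165) -0.33 0.0 0.994
(230, 152) -0.33 0.17 0.989
(304, 232) -0.17 -0.17 0.996
(216, 200) -0.33 0.17 0.977
```

Request:
apply_moves(targets=[{"translation": [0,0,-0.01],"twist": 0,"hand": 0},{"translation": [0,0,-0.02],"twist": 0,"hand": 0},{"translation": [0,0,-0.03],"twist": 0,"hand": 0},{"translation": [0,0,-0.05],"twist": 0,"hand": 0},{"translation": [0,0,-0.2],"twist": 0,"hand": 0},{"translation": [0,0,-0.3],"twist": 0,"hand": 0},{"translation": [0,0,0],"twist": 0,"hand": 0},{"translation": [0,0,0],"twist": 0,"hand": 0}])

```text
time: 18.65
tool_pos: [0.5239, -0.046, 0.3555]
tool_rot: [-0.001, 0.767, -0.642, 0.001]
contact_force: [-0.8, -0.5, -1.1]
gripper_width: 0.353
grasp_force: 61.7
```

```bash
python3 - <<'E'
from h import *
show(state()); stool()
im=grab_frame("scene"); cv2.imwrite("pics/s4.png",im[:,:,::-1])
k=get_calibration("scene")
for c in ["scene","top"]:
    if c=="top": cv2.imwrite("pics/t4.png",grab_frame(c)[:,:,::-1])
    for q in ["tray","foot_new","hose_tail","foot_worn"]:
        for r in recognise(c,q): print(c,q,np.round(r["point"],3),round(r["score"],2))
# tray outline in top view
r=regions_of("top","tray")[0]; m=r["pixels"].astype(np.uint8)
b=cv2.boxPoints(cv2.minAreaRect(cv2.findNonZero(m)))
print([np.round(to_plane("top",p,0.026),3) for p in b])
E
```

```text
{'time': 18.65, 'joint_pos': [-0.229, -0.228, 1.708, 0.0, 1.658, 2.736], 'tool_pos': [0.524, -0.046, 0.356], 'contact_force': [-0.807, -0.498, -1.083], 'ft_torque': [0.016, 0.049, 0.03], 'gripper_width': 0.353, 'grasp_force': 61.687}
(316, 148) -0.5 -0.17 0.995
(290, 165) -0.33 0.0 0.993
(230, 152) -0.33 0.33 0.988
(304, 232) -0.17 -0.33 0.995
(216, 200) -0.5 0.33 0.972
scene tray [ 0.53  -0.32   0.003] 0.68
scene foot_new [ 0.588 -0.265  0.033] 0.45
scene hose_tail [0.563 0.463 0.023] 0.5
scene foot_worn [ 0.528 -0.032  0.357] 0.62
top tray [ 0.534 -0.318  0.001] 0.84
top foot_new [ 0.577 -0.264  0.04 ] 0.57
top hose_tail [0.836 0.101 0.02 ] 0.58
[array([ 0.622, -0.21 ,  0.026]), array([ 0.627, -0.43 ,  0.026]), array([ 0.455, -0.427,  0.026]), array([ 0.45 , -0.21 ,  0.026])]
```

View pics/s4.png

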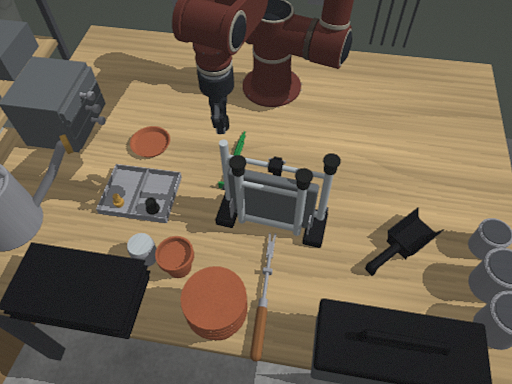

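The worn foot is in the gripper, the leg is bare at (224,142), and the stool is unmoved. Next I'll turn so the fingers close along the tray's y axis and move over the free spot at about (0.490, -0.265).

Request:
apply_moves(targets=[{"translation": [0,0,-0.1],"twist": -1,"hand": 0},{"translation": [0,0,-0.1],"twist": -1,"hand": 0},{"translation": [0,0,0],"twist": -1,"hand": 0},{"translation": [0,0,0],"twist": -1,"hand": 0},{"translation": [0,0,0],"twist": -1,"hand": 0},{"translation": [0,0,0],"twist": -1,"hand": 0},{"translation": [0,0,0],"twist": -1,"hand": 0},{"translation": [0,0,0],"twist": -1,"hand": 0}])

```text
time: 20.05
tool_pos: [0.5233, -0.0461, 0.3737]
tool_rot: [-0.0, 0.957, -0.291, 0.0]
contact_force: [0.1, -0.5, -0.7]
gripper_width: 0.349
grasp_force: 61.8
```

Request:
apply_moves(targets=[{"translation": [0,0,0],"twist": -1,"hand": 0},{"translation": [0,0,0],"twist": -1,"hand": 0},{"translation": [0,0,0],"twist": -1,"hand": 0},{"translation": [0,0,0],"twist": -1,"hand": 0},{"translation": [0,0,0],"twist": -1,"hand": 0},{"translation": [0,0,0],"twist": -1,"hand": 0}])

```text
time: 20.65
tool_pos: [0.5233, -0.0461, 0.3737]
tool_rot: [-0.0, 1.0, 0.004, 0.0]
contact_force: [0.1, 0.9, -1.2]
gripper_width: 0.355
grasp_force: 61.8
```

Request:
apply_moves(targets=[{"translation": [-0.04,0.2,0],"twist": 0,"hand": 0},{"translation": [-0.05,0.35,0],"twist": 0,"hand": 0},{"translation": [-0.05,0.35,0],"twist": 0,"hand": 0},{"translation": [-0.05,0.35,0],"twist": 0,"hand": 0},{"translation": [-0.05,0.35,0],"twist": 0,"hand": 0},{"translation": [-0.05,0.35,0.2],"twist": 0,"hand": 0},{"translation": [-0.05,0.24,0.3],"twist": 0,"hand": 0},{"translation": [0,0,0.3],"twist": 0,"hand": 0}])

```text
time: 21.45
tool_pos: [0.4897, -0.2682, 0.2931]
tool_rot: [0.001, 1.0, 0.001, 0.0]
contact_force: [-0.0, 0.8, -0.3]
gripper_width: 0.351
grasp_force: 61.7
```

Request:
apply_moves(targets=[{"translation": [0,0,0.4],"twist": 0,"hand": 0},{"translation": [0,0,0.4],"twist": 0,"hand": 0},{"translation": [0,0,0.3],"twist": 0,"hand": 0},{"translation": [0,0,0.1],"twist": 0,"hand": 0},{"translation": [0,0,0],"twist": 0,"hand": 0},{"translation": [0,0,0],"twist": 0,"hand": 0}])

```text
time: 22.05
tool_pos: [0.4913, -0.2659, 0.1756]
tool_rot: [0.001, 1.0, 0.002, 0.001]
contact_force: [-1.5, -0.8, 0.1]
gripper_width: 0.353
grasp_force: 61.8
```

```bash
python3 - <<'E'
from h import *
p,R,s=pose(); show(s); print(np.round(R,3).tolist()); im=grab_frame("wrist"); cv2.imwrite("pics/w5.png",im[:,:,::-1])
for q in ["tray","foot_new"]:
    for r in recognise("wrist",q): print(q,np.round(r["point"],3),round(r["score"],2))
E
```

```text
{'time': 22.05, 'joint_pos': [-0.629, -0.046, 1.844, 0.0, 1.34, 0.937], 'tool_pos': [0.491, -0.266, 0.176], 'contact_force': [-1.524, -0.839, 0.084], 'ft_torque': [0.017, -0.004, 0.008], 'gripper_width': 0.353, 'grasp_force': 61.755}
[[1.0, 0.005, 0.002], [0.005, -1.0, -0.002], [0.002, 0.002, -1.0]]
tray [ 0.543 -0.318 -0.002] 0.68
foot_new [ 0.578 -0.268  0.041] 0.83
```

View pics/w5.png

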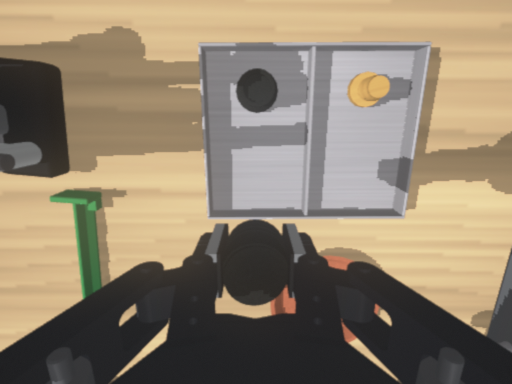

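```bash
python3 - <<'E'
from h import *
for uv in [(208,217),(306,214),(408,217),(200,44),(429,44),(312,46)]: print(uv,np.round(to_plane("wrist",uv,0.026),3))
E
```

```text
(208, 217) [ 0.454 -0.217  0.026]
(306, 214) [ 0.457 -0.321  0.026]
(408, 217) [ 0.454 -0.429  0.026]
(200, 44) [ 0.618 -0.217  0.026]
(429, 44) [ 0.62  -0.422  0.026]
(312, 46) [ 0.617 -0.317  0.026]
```

The tray spans x 0.453–0.620, with its divider at y ≈ -0.319, so I'm centred over the free half of the new foot's compartment. I'll lower the foot.

Request:
apply_moves(targets=[{"translation": [0,0,0.3],"twist": 0,"hand": 0},{"translation": [0,0,0.4],"twist": 0,"hand": 0},{"translation": [0,0,0.35],"twist": 0,"hand": 0},{"translation": [0,0,0.25],"twist": 0,"hand": 0},{"translation": [0,0,0.12],"twist": 0,"hand": 0},{"translation": [0,0,0.03],"twist": 0,"hand": 0},{"translation": [0,0,0.02],"twist": 0,"hand": 0},{"translation": [0,0,0],"twist": 0,"hand": 0}])

```text
time: 23.0
tool_pos: [0.4915, -0.2661, 0.0285]
tool_rot: [0.001, 1.0, 0.002, 0.001]
contact_force: [0.2, 0.3, 0.4]
gripper_width: 0.355
grasp_force: 61.8
```

Request:
apply_moves(targets=[{"translation": [0,0,0.02],"twist": 0,"hand": 0},{"translation": [0,0,0.02],"twist": 0,"hand": 0},{"translation": [0,0,0],"twist": 0,"hand": 0}])

```text
time: 23.3
tool_pos: [0.4913, -0.2659, 0.0247]
tool_rot: [0.001, 1.0, 0.002, 0.001]
contact_force: [-2.2, 1.5, 6.8]
gripper_width: 0.353
grasp_force: 65.7
```

It has touched down (6.8 N up, still held). I'll release and retreat straight up.

Request:
apply_moves(targets=[{"translation": [0,0,0],"twist": 0,"hand": 0},{"translation": [0,0,0],"twist": 0,"hand": 0},{"translation": [0,0,-0.01],"twist": 0,"hand": 0.4},{"translation": [0,0,0],"twist": 0,"hand": 0.5},{"translation": [0,0,0],"twist": 0,"hand": 0.6},{"translation": [0,0,0],"twist": 0,"hand": 0.6},{"translation": [0,0,0],"twist": 0,"hand": 0.6}])

```text
time: 24.0
tool_pos: [0.4902, -0.2652, 0.0234]
tool_rot: [-0.0, 1.0, 0.002, -0.0]
contact_force: [-0.8, -0.6, -0.0]
gripper_width: 0.599
grasp_force: 0.0
```

Request:
apply_moves(targets=[{"translation": [0,0,-0.05],"twist": 0,"hand": 0.6},{"translation": [0,0,-0.2],"twist": 0,"hand": 0.6},{"translation": [0,0,-0.3],"twist": 0,"hand": 0.6},{"translation": [0,0,-0.4],"twist": 0,"hand": 0.6},{"translation": [0,0,-0.4],"twist": 0,"hand": 0.6},{"translation": [0,0,-0.2],"twist": 0,"hand": 0.6},{"translation": [0,0,0],"twist": 0,"hand": 0.6},{"translation": [0,0,0],"twist": 0,"hand": 0.6}])

```text
time: 24.8
tool_pos: [0.4903, -0.2652, 0.1787]
tool_rot: [0.0, 1.0, 0.002, 0.0]
contact_force: [0.2, 0.9, 0.1]
gripper_width: 0.597
grasp_force: 0.0
```

```bash
python3 - <<'E'
from h import *
show(state()); stool(); im=grab_frame("wrist"); cv2.imwrite("pics/w6.png",im[:,:,::-1])
E
```

```text
{'time': 24.8, 'joint_pos': [-0.629, -0.05, 1.843, 0.0, 1.348, 0.937], 'tool_pos': [0.49, -0.265, 0.179], 'contact_force': [0.223, 0.892, 0.14], 'ft_torque': [0.026, 0.002, -0.013], 'gripper_width': 0.597, 'grasp_force': 0.0}
(316, 148) -0.5 -0.17 0.995
(290, 165) -0.33 0.0 0.993
(230, 152) -0.33 0.17 0.988
(304, 232) -0.17 -0.33 0.995
(216, 200) -0.5 0.33 0.974
```

View pics/w6.png

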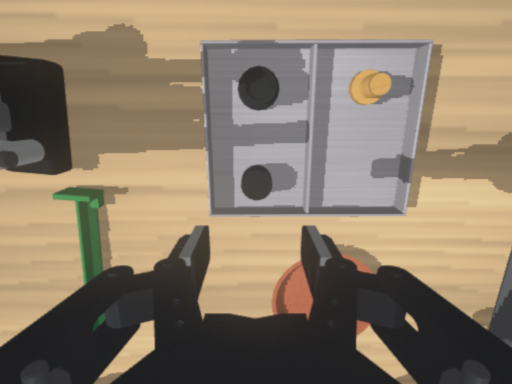

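The worn foot stands at (257,182) in the same compartment as the new foot at (259,88). The gripper is clear of everything, so I'll hand in.

```bash
python3 -c "
from plant import *
print(job_done())"
```

```text
the job is handed in; nothing more can be done
None
```

The worn foot was worked off and set down, released, beside the new foot in its tray compartment; the stool tilted briefly by about 0.015 rad while I pulled, but it stands where it was with its three good feet on, and the job is handed in (no verdict was shown).

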